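# Press a printing block down and slide it under the drag spring of a registration jig

### The job

With the fingertips only, press the printing block down hard on its rubber tread, against the sprung orange bed, and keep it pressed while you slide it along the jig's channel, under the steel bridge and the brass drag spring, until it is fully home: nose at the wooden end stop, lying flat on the channel floor, with the orange bed sprung up again behind it. Never grasp or lift the block, leave the other things on the table alone, and take the hand away at the end.

Things in the scene. Friction and masses are not known exactly. Their poses are not given: they have to be found in the camera images.
- jig: jig fixed to the table, base 340 x 104 mm, channel 64 mm wide between light wooden rails (tops at 34 mm). Origin: centre of underside; +x along the channel, the way the block must slide, z up. Channel bottom: sprung orange bed from x = -163 to 3 mm, then fixed grey floor (z = 10.5 mm) from x = 8 to the stop. When home, the block's origin is at x = 80, y = 0, z = 10.5 mm here.
- bridge (a point): middle of the underside of the dark steel bridge bar across the channel, at x = 79, z = 38.5 mm in the jig's frame. The bar is 12 mm long in x, its top at z = 51 mm (screws to 56 mm). The brass leaf hangs on its far side, root at x = 87 mm, sloping down along +x. The home block's cleat ends 6 mm short of the bar.
- stop (a point): middle of the rubber-faced wooden end stop's near face, which the block's nose meets when home: x = 150 mm, y = 0, z = 20 mm in the jig's frame
- block: loose printing block, about 0.25 kg, 140 x 60 x 20 mm (its x, y, z), blue carved face, black tread behind. Origin: centre of underside; +x to its nose (the jig's +x). A dark cleat across it at x = -25 to -13 mm stands up to z = 32 mm: press and push from behind it. Starts on the raised bed, top 44 mm over the table; passes the bridge only if pressed down 5.5 mm or more. Side play 2 mm.
- tread (a point): centre of the black rubber tread on the printing block's upper face, at x = -47, y = 0, z = 20 mm in the block's frame; the tread is 42 x 56 mm (x from -68.5 to -26.5 mm)
- bed (a joint): how far the sprung orange bed is pressed down, m: 0 up (its top 24 mm above the table), 0.012 bottomed (12 mm above the table, 1.5 mm higher than the fixed floor). It starts to sink at 6 N and needs 15 N at 9 mm, 18 N at 12 mm (the block's weight included). It springs up by itself as soon as the block's tail has left it.
- leaf (a joint): how far the brass drag spring (leaf 46 x 36 x 2 mm) is lifted, rad: 0 hanging at 27 degrees below level, about 0.15 when its tip drags on the upper face of the block lying on the floor. It presses with about 4 to 6 N.
- cup_ochre: lidded cup of ochre paint, 71 mm wide, 55 mm high, bystander, origin at the centre of its underside
- jar_purple: purple paint jar with a black lid, 67 mm wide, 76 mm high, bystander, origin at the centre of its underside
- paint_tube: white paint tube lying down, 34 x 136 x 28 mm, bystander, origin at the centre of its underside
- jar_white: white screw-top jar, 69 mm wide, 83 mm high, bystander, origin at the centre of its underside
- ink_bottle: small yellow bottle, 29 mm wide, 73 mm high, bystander, origin at the centre of its underside
Mind the look-alikes: they are no part of the job. There is more than one size of the block; the one meant has the size given above.

How it is judged (in metres and radians):
On the way, in this order (a step that is already met when the one before it is completed fails the run):
1. the block is pressed down on the sprung bed with the fingertips, by at least 5 mm (value of joint bed above 0.005 m and contact force between the fingers and block above 3 N), for 0.05 s.
2. its nose is under the bridge and lifts the drag spring while the fingertips still press (value of joint leaf above 0.05 rad and x of block in the frame of jig above 0.03 m and contact force between the fingers and block above 2 N), for 0.05 s.
At the end, for the whole second after the job is handed in: the block is home within 6 mm of the end stop, flat (within 0.03 rad and 2 mm) on the channel floor and at rest, the drag spring resting on it and the orange bed sprung up behind it (within 2 mm of its top) (x of block in the frame of jig between 0.074 and 0.084 m and z of block in the frame of jig below 0.0125 m and angle between block's own z axis and vertical below 0.03 rad and value of joint bed below 0.002 m and value of joint leaf above 0.08 rad and linear speed of block below 0.01 m/s); the robot touches nothing.
It fails at once if the printing block is lifted (more than 12 mm above where it started) (z of block in the frame of jig above 0.036 m).
It fails at once if the printing block is tipped by more than 0.3 rad (angle between block's own z axis and vertical above 0.3 rad).
It fails at once if a bystander is moved by more than 30 mm (distance of any of cup_ochre, jar_purple, paint_tube, jar_white, ink_bottle from where it was at the start of the episode above 0.03 m).
It also fails if it takes over 30 s, if anything falls off the work surface, if the arm or the gripper's body presses on something with over 40 N, if the wrist force passes 120 N, or if a joint passes its speed limit or range.

### The arm

A 6-joint arm with a two-finger parallel gripper is mounted at the origin on the work surface; the furniture and walls round the work are solid. World frame = base frame: x ahead of the robot, y to its left, z up, the work surface at z = 0. Lengths are in mm, angles in rad, forces in N, time in s.
With the tool pointing down it reaches from about 350 to 975 mm from the base axis. Payload 4.9 kg.
Tool frame: the origin (TCP) lies at the very end of the fingers, on their centre line; the grasp point (between the pads) lies 19 mm behind it (bot.grip_depth is the z of the grasp point in the tool frame, in mm); z points along the fingers, y is the line along which they close (so a half turn about z gives the same grasp; the last joint's range is limited). The gripper opens to 85 mm and grips with 20 to 120 N. Pads are 22 mm wide; open, the fingers measure 114 mm over their backs; the gripper's body (76 mm by 85 mm) begins 54 mm behind the grasp point. The pads swing forward as they close: fully open they stand 13 mm farther back than shut.
Start: joints at [-1.236, 0.053, 1.613, -0, 1.476, -0.119], TCP at [273.982, -561.725, 231.304] pointing down, gripper open.
Joint ranges: [-3.01, 3.01], [-1.01, 2.22], [0.06, 2.58], [-1.02, 4.17], [0.09, 2.62], [-3.14, 3.14]. Speed limits (rad/s): [2.57, 2.57, 3.14, 3.14, 3.14, 3.14].

### API

Orientations are given as a unit quaternion [x, y, z, w].
In Python, from bench import get_obs, eyes, finish_job, bot gives the robot as it stands.
- The arm moves only by the shell command python3 -m inch 'ROWS' [FORCE]. ROWS is JSON, a list that holds one entry, the list of rows, each a list of 5 numbers: the finger opening in mm, from 0 to 85.4, then the shift along the world's x, y, z as a fraction of full scale, then the turn about the world's z as a fraction of full scale. A call has 1 to 10 rows; each row shifts and turns the commanded pose from where the row before left it; what a row does not reach is not made up. Full scale, the value 1, is 0.3 m for a shift and 4 degrees for a turn. A row lasts 1/10 s, in which the tool goes at most 50 mm and 8.59 degrees, less where a joint would pass 70% of its speed; a pose out of reach is approached as far as the arm can. A call with a number of a shift or a turn outside -1 to 1 is refused whole. A call with a gripper value outside its range is refused whole. The fingers move at their own pace and stop on an object; FORCE is the grip in N (left out, the last holds). Time passes only in rows, so rows that do not move let the fingers close. It gives the time, the measured TCP pose, the force, the opening and the grip force at its end, in the units of the state.
- get_obs(): the state, without advancing time (a new reading comes with each control period).
- eyes.snapshot(name): name is "scene" or "top" or "wrist"; returns the picture (384x512x3 uint8, red, green, blue); there is no depth.
- eyes.calibration(name): a dict with "fx", "fy", "cx", "cy" (pixels), "camera_from_world" (4x4, takes a point from world to camera coordinates). Camera axes: x right, y down, z forward; pixel columns grow to the right and rows downward; lengths in mm; the calibration is good to about 2 mm. The wrist camera is an equidistant fisheye: a pixel r from the principal point sees the ray r / f radians off the axis. A picture is of the moment at which its call begins: read the wrist's pose just before it. calibration takes no time and is no camera call; for the wrist camera it gives the pose at the moment of the call.
- finish_job(): hands the job in; it is judged then, once.
The state is a dict: "time": time; "joint_pos": joint angles; "qvel": joint speeds; "tau": joint torques, N m; "eef_pos": TCP position; "orientation": TCP orientation; "ft_force": force on the tool from outside, world axes, zero at the start; "moment": the same for the moment, N m; "grip_width": finger opening in mm; "grip_force": force on a finger pad.
Only numpy, scipy, OpenCV 4.12 (cv2) and the standard library are available. Lean on these libraries where they do the work, as an engineer would, in place of code of your own. Each camera call takes 0.05 s, during which the arm holds its last target. There are 200 camera calls.

## Working session

There is one attempt and no reset: what is moved stays moved. The work goes in short steps, Python scripts to look and compute and a shell command to move; the robot and the scene stay as the last step left them, time stands still between calls to the robot, and variables do not carry over. Pictures are saved under pics/ and viewed, at most 10 in all, crops included, and the job is handed in when it is done.

```bash
mkdir -p pics; python3 - <<'E'
from bench import *
import cv2,numpy as np
for n in("scene","top"):
    im=eyes.snapshot(n); cv2.imwrite(f"pics/{n}0.png",im[:,:,::-1]); c=eyes.calibration(n); print(n,c)
print(get_obs())
E
```

```text
scene {'fx': 426.22736418012835, 'fy': 426.22736418012835, 'cx': 255.68241641077245, 'cy': 186.926751845342, 'camera_from_world': array([[-8.59616353e-01, -5.10882236e-01,  7.68545178e-03,
         2.78334112e+02],
       [-2.70274027e-01,  4.41898274e-01, -8.55381708e-01,
         2.00175067e+02],
       [ 4.33603132e-01, -7.37377282e-01, -5.17941182e-01,
         8.02191480e+02],
       [ 0.00000000e+00,  0.00000000e+00,  0.00000000e+00,
         1.00000000e+00]])}
top {'fx': 444.94819341322165, 'fy': 444.94819341322165, 'cx': 253.62950079234483, 'cy': 188.3202976171141, 'camera_from_world': array([[ 2.84577291e-02, -9.99506646e-01, -1.32899622e-02,
        -1.28845990e+02],
       [-9.87658823e-01, -2.60669352e-02, -1.54436277e-01,
         4.11276627e+02],
       [ 1.54013656e-01,  1.75208541e-02, -9.87913363e-01,
         1.30369329e+03],
       [ 0.00000000e+00,  0.00000000e+00,  0.00000000e+00,
         1.00000000e+00]])}
{'time': 0.1, 'joint_pos': array([-1.23600275e+00,  5.33000140e-02,  1.61414800e+00,  9.11039406e-06,
        1.47598992e+00, -1.18981548e-01]), 'qvel': array([ 0.0004887 , -0.00175792, -0.00279008,  0.0001737 , -0.00019058,
        0.0011249 ]), 'tau': array([ 5.91662338e-04, -3.94900811e+01, -3.71363211e+01, -2.16911690e-04,
        3.89507521e-03, -6.92554835e-06]), 'eef_pos': array([ 273.80491564, -561.21331348,  230.18545658]), 'orientation': array([ 9.74370926e-01,  2.24945431e-01, -9.48573360e-05, -9.17761971e-04]), 'ft_force': array([-0.01149292, -0.30117355, -0.46459194]), 'moment': array([ 0.04973117, -0.03316634, -0.01790096]), 'grip_force': 0.0, 'grip_width': 85.48606788557134}
```

View pics/scene0.png

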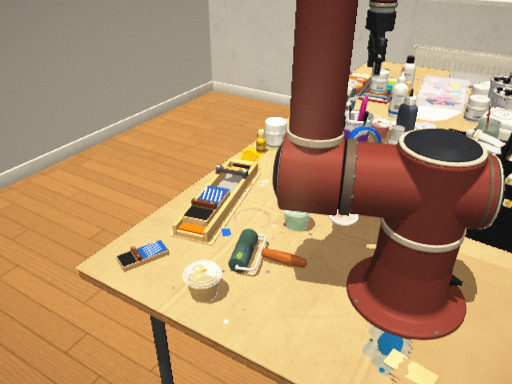

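View pics/top0.png

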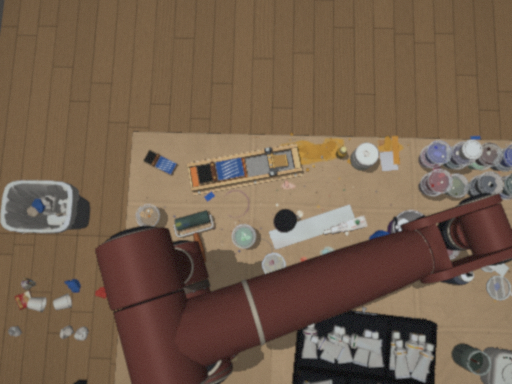

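Candidates for the block: the one in the jig's channel (top view 225,170; scene 207,205), and a small look-alike loose on the table (top 160,162; scene 142,254). I choose the one in the jig and check it in a close crop.

```bash
python3 - <<'E'
import cv2,numpy as np
a=cv2.imread("pics/top0.png")[140:198,182:310]; a=cv2.resize(a,None,fx=5,fy=5,interpolation=cv2.INTER_CUBIC)
b=cv2.imread("pics/scene0.png")[155:245,170:265]; b=cv2.resize(b,(317,300),interpolation=cv2.INTER_CUBIC)
o=np.zeros((600,640,3),np.uint8); o[:290]=a; o[295:595,:317]=b
cv2.imwrite("pics/crop1.png",o)
E
```

```text
(no output)
```

View pics/crop1.png

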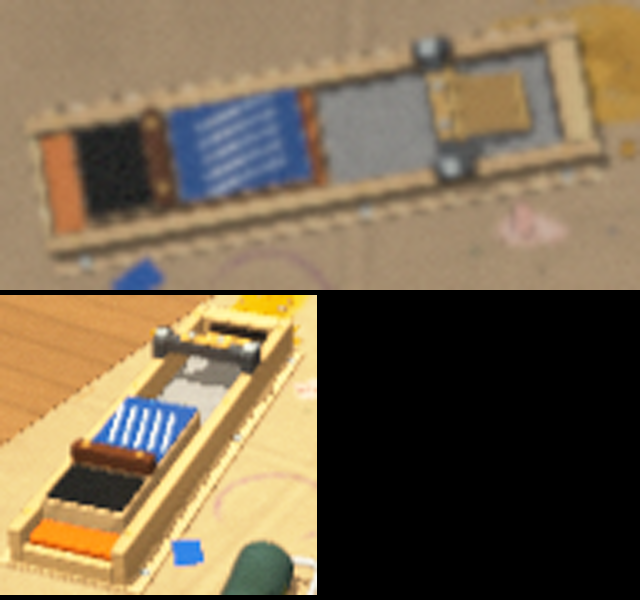

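The crop shows the full-size block (black tread, dark cleat, blue carved face) on the orange bed. In the top view the tread is at about (205,173), blue at (230,169) and the bridge screws at (268,150) and (273,173), so the choice is confirmed. Next I triangulate these.

```bash
cat > h.py <<'E'
import cv2,numpy as np
from bench import *
def ray(c,u,v,fish=False):
    M=np.array(c["camera_from_world"]);R=M[:3,:3];o=-R.T@M[:3,3]
    x=(u-c["cx"])/c["fx"];y=(v-c["cy"])/c["fy"]
    if fish:
        r=np.hypot(x,y); d=np.array([x/r*np.sin(r),y/r*np.sin(r),np.cos(r)]) if r>0 else np.array([0,0,1.])
    else: d=np.array([x,y,1.])
    d=R.T@d; return o,d/np.linalg.norm(d)
def plane(c,u,v,z,fish=False):
    o,d=ray(c,u,v,fish); return o+d*(z-o[2])/d[2]
def tri(rs):
    A=sum(np.eye(3)-np.outer(d,d) for o,d in rs);b=sum((np.eye(3)-np.outer(d,d))@o for o,d in rs)
    return np.linalg.solve(A,b)
def blob(m):
    n,l,s,c=cv2.connectedComponentsWithStats(m.astype(np.uint8)); i=1+np.argmax(s[1:,4]); return c[i],s[i],l==i
E
cat > m1.py <<'E'
from h import *
ct,cs=eyes.calibration("top"),eyes.calibration("scene")
def masks(f,box):
    im=cv2.imread(f); hsv=cv2.cvtColor(im,cv2.COLOR_BGR2HSV); k=np.zeros(im.shape[:2],bool); x0,y0,x1,y1=box;k[y0:y1,x0:x1]=1
    h,s,v=cv2.split(hsv)
    return {"tread":blob(k&(v<60)&(s<110)),"blue":blob(cv2.morphologyEx((k&(h>95)&(h<130)&(s>90)).astype(np.uint8),cv2.MORPH_CLOSE,np.ones((3,3))))
    }
T=masks("pics/top0.png",(186,150,250,192));S=masks("pics/scene0.png",(180,180,232,230))
for n in T:
    a,b=T[n][0],S[n][0]; print(n,a,T[n][1],b,S[n][1],"tri",tri([ray(ct,*a),ray(cs,*b)]).round(1),"pl44",plane(ct,*a,44).round(1),plane(cs,*b,44).round(1))
for a,b in(((268.2,149.6),(218.5,168.5)),((272.6,173),(244.3,173))):
    print("screw",tri([ray(ct,*a),ray(cs,*b)]).round(1),plane(ct,*a,54).round(1))
crop=lambda u,v:(u/5+182-.4,v/5+140-.4)
for p in((36,128),(570,28),(600,152),(55,248)): print("corner34",plane(ct,*crop(*p),34).round(1))
E
python3 m1.py
```

```text
tread [204.35643564 173.30693069] [198 165  14  18 202] [198.52       212.62666667] [185 206  28  14 225] tri [454.9  31.4  39.2] pl44 [454.2  30.9  44. ] [450.1  36.8  44. ]
blue [229.1598063  168.48910412] [216 158  28  22 413] [213.38853503 193.7133758 ] [198 186  31  19 314] tri [469.2 -43.7  44.7] pl44 [470.8 -42.8  44. ] [468.1 -44.9  44. ]
screw [ 532.6 -158.2   41. ] [ 529.2 -158.1   54. ]
screw [ 461.1 -173.    41.2] [ 458.5 -172.8   54. ]
corner34 [479.8  80.4  34. ]
corner34 [ 550.  -241.2   34. ]
corner34 [ 473.8 -260.3   34. ]
corner34 [406.7  65.3  34. ]
```

```bash
python3 -m inch '[[[0,0.03,0.0975,0,0.95],[0,0.03,0.0975,0,0.95],[0,0.03,0.0975,0,0.95],[0,0.03,0.0975,0,0.95],[0,0.03,0.0975,0,0.95],[0,0.03,0.0975,0,0.95],[0,0.03,0.0975,0,0.95],[0,0.03,0.0975,0,0.95],[0,0.03,0.0975,0,0.95],[0,0.03,0.0975,0,0.95]]]' 60 | tail -12
python3 -m inch '[[[0,0.03,0.0975,0,0.95],[0,0.03,0.0975,0,0.95],[0,0.03,0.0975,0,0.95],[0,0.03,0.0975,0,0.95],[0,0.03,0.0975,-0.03,0.95],[0,0.03,0.0975,-0.03,0.95],[0,0.03,0.0975,-0.03,0.95],[0,0.03,0.0975,-0.03,0.95],[0,0.03,0.0975,-0.03,0.95],[0,0.03,0.0975,-0.03,0.95]]]' | tail -12
python3 - <<'E'
from h import *
print(get_obs()["orientation"],get_obs()["joint_pos"])
im=eyes.snapshot("wrist"); cv2.imwrite("pics/w1.png",im[:,:,::-1]); o=get_obs();print(o["eef_pos"],o["time"]); c=eyes.calibration("wrist");import pickle;pickle.dump(c,open("w1.pkl","wb"));print(c)
E
```

```text
time: 1.1
eef_pos: [364.0, -267.8, 230.8]
orientation: [0.847, 0.531, -0.0, -0.0]
ft_force: [0.6, 0.2, 0.1]
grip_width: 0.0
grip_force: 0.0
time: 2.1
eef_pos: [453.9, 24.6, 176.6]
orientation: [0.628, 0.778, -0.0, -0.0]
ft_force: [0.4, 0.3, 0.5]
grip_width: -0.1
grip_force: 0.0
[ 6.28188263e-01  7.78061355e-01 -1.11328586e-04 -1.51422780e-04] [-1.09770372e-01 -3.36046014e-01  2.05467828e+00 -2.45015392e-05
  1.42333549e+00 -3.22118088e-01]
[453.57546884  27.92708495 174.78508329] 2.15
{'fx': 297.3186396354542, 'fy': 297.3186396354542, 'cx': 256.907416819956, 'cy': 192.9786729438219, 'camera_from_world': array([[ 9.76418048e-01,  2.15874192e-01, -2.47582391e-03,
        -4.48073849e+02],
       [ 2.08804848e-01, -9.41405010e-01,  2.64871936e-01,
        -8.72553190e+01],
       [ 5.48482622e-02, -2.59142703e-01, -9.64280420e-01,
         3.07350466e+02],
       [ 0.00000000e+00,  0.00000000e+00,  0.00000000e+00,
         1.00000000e+00]])}
```

View pics/w1.png

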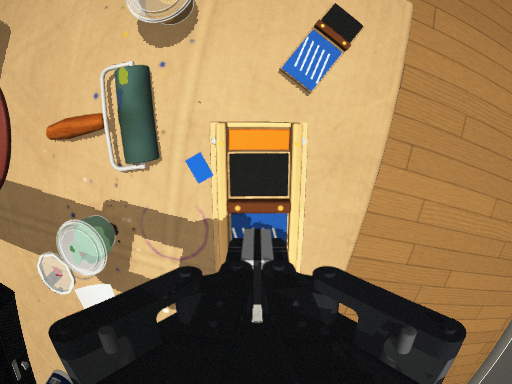

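The wrist view shows the tread at about (259,175), the cleat at (260,206), the orange bed behind at (259,139) and the small look-alike far off at (320,50). The channel runs straight down the image, well aligned with the tool. Now to refine with this view.

```bash
python3 - <<'E'
from h import *
import pickle
c=pickle.load(open("w1.pkl","rb")); ct=eyes.calibration("top"); cs=eyes.calibration("scene")
im=cv2.imread("pics/w1.png"); h,s,v=cv2.split(cv2.cvtColor(im,cv2.COLOR_BGR2HSV))
k=np.zeros(v.shape,bool);k[145:202,222:298]=1
a=blob(k&(v<60)); print("tread",a[0],a[1])
print("tri",tri([ray(c,*a[0],True),ray(ct,204.36,173.31)]).round(1),tri([ray(c,*a[0],True),ray(ct,204.36,173.31),ray(cs,198.52,212.63)]).round(1))
x,y,w,hh=a[1][:4]
P=lambda u,v,z:plane(c,u,v,z,True).round(1)
for u,vv in((x,y),(x+w,y),(x,y+hh),(x+w,y+hh)): print("tread corner",P(u,vv,44))
print("centre",P(*a[0],44))
# channel edges: wood/orange border rows
k[:]=0;k[122:152,215:305]=1
o=blob(k&(h<14)&(s>170)&(v>120)); print("orange",o[0],o[1],P(*o[0],24))
k[:]=0;k[196:216,222:298]=1
b=blob(k&(h<14)&(s>120)&(v<140)); print("cleat",b[0],b[1],P(*b[0],56))
d=np.array([.2079,-.978]);C=np.array([477.5,-88.5])
for q in(P(*a[0],44),P(*o[0],24),P(*b[0],56)): r=q[:2]-C; print("jig",(r@d).round(1),(r@[.978,.2079]).round(1))
E
```

```text
tread [258.51180124 174.36687371] [ 230  154   58   42 2415]
tri [455.1  34.   26.6] [453.5  34.   39.8]
tread corner [421.9  51.8  44. ]
tread corner [474.6  63.6  44. ]
tread corner [429.8  11.9  44. ]
tread corner [484.4  24.   44. ]
centre [452.   38.6  44. ]
orange [258.5 129. ] [230 129  58   1  58] [443.1  79.2  24. ]
cleat [258.45714286 205.32298137] [227 199  64  14 805] [457.8  12.5  56. ]
jig -129.6 1.5
jig -171.2 1.2
jig -102.9 1.7
```

```bash
cat > m2.py <<'E'
from h import *
c=eyes.calibration("wrist"); print(get_obs()["eef_pos"].round(1),get_obs()["ft_force"].round(1))
im=eyes.snapshot("wrist")[:,:,::-1].copy(); cv2.imwrite("pics/w2.png",im)
h,s,v=cv2.split(cv2.cvtColor(im,cv2.COLOR_BGR2HSV))
P=lambda u,v,z:plane(c,u,v,z,True).round(1)
k=np.zeros(v.shape,bool);k[130:202,222:298]=1
a=blob(k&(v<60)); k[:]=0;k[185:220,222:298]=1
b=blob(k&(h<14)&(s>120)&(v<140))
k[:]=0;k[118:160,215:305]=1
o=blob(k&(h<14)&(s>200)&(v>150))
for n,q,z in(("tread",a,44),("cleat",b,56),("orange",o,24)):
    w=P(*q[0],z); r=w[:2]-[477.5,-88.5]; print(n,q[0].round(1),q[1],w,"jig",(r@[.2079,-.978]).round(1),(r@[.978,.2079]).round(1))
print("tri",tri([ray(c,*a[0],True),ray(eyes.calibration("top"),204.36,173.31)]).round(1))
x,y,w,hh=o[1][:4]
print("bed tail corners",P(x,y,24),P(x+w,y,24))
E
python3 m2.py
```

```text
[453.6  27.9 174.8] [-2.7  1.4 -1. ]
tread [258.3 178.4] [ 229  158   59   42 2418] [452.7  34.8  44. ] jig -125.7 1.4
cleat [258.  209.4] [227 203  63  15 788] [458.2   8.4  56. ] jig -98.8 1.3
orange [247. 133.] [230 133  35   1  35] [432.8  72.9  24. ] jig -167.1 -10.2
tri [454.4  32.4  35.8]
bed tail corners [416.4  69.4  24. ] [450.2  76.7  24. ]
```

```bash
python3 -m inch '[[[0,0,0,-0.1,0],[0,0,0,-0.1,0],[0,0,0,-0.1,0],[0,0,0,-0.09,0],[0,0,0,0,0],[0,0,0,-0.01,0],[0,0,0,-0.01,0],[0,0,0,0,0]]]'
python3 - <<'E'
from h import *
im=eyes.snapshot("wrist")[:,:,::-1]; cv2.imwrite("pics/w3.png",im)
E
```

```text
time: 3.0
eef_pos: [455.0, 23.0, 55.6]
orientation: [0.629, 0.777, 0.001, 0.001]
ft_force: [-0.1, 0.2, 0.9]
grip_width: 0.1
grip_force: 0.0
```

View pics/w3.png

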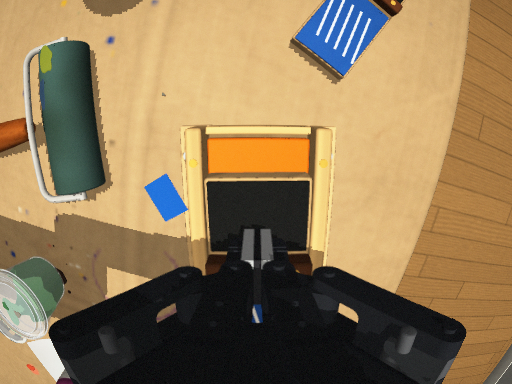

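The fingertips hover over the tread's front part (tip about 257,232). The cleat is just ahead at row ~260 and the tread spans rows 180–250. I'll back off 6 mm and re-measure at rest.

```bash
python3 -m inch '[[[0,-0.004,0.02,0,0],[0,0,0,0,0],[0,0,0,0,0],[0,0,0,0,0]]]'
python3 - <<'E'
from h import *
c=eyes.calibration("wrist"); p=get_obs()["eef_pos"]
im=eyes.snapshot("wrist")[:,:,::-1].copy(); cv2.imwrite("pics/w4.png",im)
h,s,v=cv2.split(cv2.cvtColor(im,cv2.COLOR_BGR2HSV))
print("eef",p.round(1),get_obs()["eef_pos"].round(1))
for u in(215,222,295,302):
    col=v[165:270,u]<60; sc=s[165:270,u]
    print(u,[ (165+i) for i in range(1,105) if col[i]!=col[i-1]])
k=(h<20)&(s>200)&(v>150);k[:120]=0;k[190:]=0;k[:,:190]=0;k[:,320:]=0
o=blob(k);print(o[1])
J=lambda q:((q[:2]-[477.5,-88.5])@[.2079,-.978]).round(1)
L=lambda q:((q[:2]-[477.5,-88.5])@[.978,.2079]).round(1)
P=lambda u,v,z:plane(c,u,v,z,True)
x,y,w,hh=o[1][:4]
print("TCP jig",J(p),L(p)); 
for r in range(170,262,10): print(r,J(P(222,r,44)),J(P(295,r,44)))
print("orange tail",J(P(258,y,24)),"sides lat",L(P(x,y+hh/2,24)),L(P(x+w,y+hh/2,24)))
E
```

```text
time: 3.45
eef_pos: [452.8, 29.4, 54.5]
orientation: [0.629, 0.777, 0.0, 0.0]
ft_force: [0.7, -0.5, 0.2]
grip_width: 0.3
grip_force: 0.0
eef [452.8  29.4  54.5] [452.8  29.3  54.4]
215 [194, 262, 266]
222 [194, 262, 264]
295 [194, 262, 265]
302 [193, 261, 265]
[ 209  149  102   36 3467]
TCP jig -120.4 0.4
170 -158.6 -158.6
180 -153.2 -153.2
190 -147.6 -147.7
200 -142.0 -142.0
210 -136.3 -136.3
220 -130.4 -130.4
230 -124.4 -124.4
240 -118.2 -118.2
250 -111.8 -111.8
260 -105.2 -105.2
orange tail -167.2 sides lat -28.8 32.4
```

```bash
python3 -m inch '[[[0,0,0,-0.02,0],[0,0,0,-0.01,0],[0,0,0,-0.01,0],[0,0,0,-0.01,0],[0,0,0,0,0],[0,0,0,0,0]]]'
python3 -m inch '[[[0,0,0,-0.01,0],[0,0,0,-0.01,0],[0,0,0,0,0],[0,0,0,0,0]]]'
```

```text
time: 4.1
eef_pos: [452.5, 29.3, 39.6]
orientation: [0.629, 0.777, -0.0, -0.001]
ft_force: [-4.5, -0.5, 7.2]
grip_width: 0.0
grip_force: 3.3
time: 4.5
eef_pos: [452.8, 29.3, 34.4]
orientation: [0.629, 0.777, -0.0, -0.001]
ft_force: [-5.6, 0.7, 10.5]
grip_width: -0.1
grip_force: 5.9
```

```bash
python3 -m inch '[[[0,0,0,-0.01,0],[0,0,0,-0.007,0],[0,0,0,0,0],[0,0,0,0,0]]]'
python3 -m inch '[[[0,0,0,-0.007,0],[0,0,0,0,0],[0,0,0,0,0]]]'
```

```text
time: 4.9
eef_pos: [453.1, 29.4, 31.8]
orientation: [0.629, 0.777, -0.001, -0.001]
ft_force: [-14.8, 1.0, 29.3]
grip_width: -0.1
grip_force: 14.4
time: 5.2
eef_pos: [453.2, 29.4, 31.6]
orientation: [0.629, 0.777, -0.001, -0.002]
ft_force: [-21.7, 2.1, 42.4]
grip_width: -0.3
grip_force: 21.5
```

```bash
python3 -m inch '[[[0,0,0,0.003,0],[0,0.0035,-0.0163,0,0],[0,0.0035,-0.0163,0,0],[0,0.0035,-0.0163,0,0],[0,0.0035,-0.0163,0,0],[0,0,0,0,0]]]'
python3 m2.py | head -3
```

```text
time: 5.8
eef_pos: [459.9, 12.8, 31.9]
orientation: [0.63, 0.777, 0.004, -0.001]
ft_force: [-9.0, 15.1, 28.6]
grip_width: 0.0
grip_force: 18.1
[459.9  12.8  31.9] [-9.  15.1 28.6]Traceback (most recent call last):
  File "m2.py", line 8, in <module>
    b=blob(k&(h<14)&(s>120)&(v<140))
  File "h.py", line 16, in blob
    n,l,s,c=cv2.connectedComponentsWithStats(m.astype(np.uint8)); i=1+np.argmax(s[1:,4]); return c[i],s[i],l==i
                                                                      ~~~~~~~~~^^^^^^^^^
    return _wrapfunc(a, 'argmax', axis=axis, out=out, **kwds)
    return bound(*args, **kwds)
ValueError: attempt to get argmax of an empty sequence
```

View pics/w2.png

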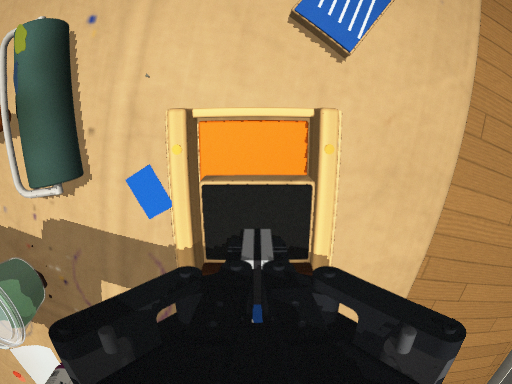

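The bed shows behind the block (rows 120–176), the tread spans rows 184–262 and the tip sits near the cleat: the block slides with the fingers while pressed. Continuing.

```bash
python3 -m inch '[[[0,0.005,-0.025,0,0],[0,0.005,-0.025,0,0],[0,0.005,-0.025,0,0],[0,0.005,-0.025,0,0],[0,0,0,0,0]]]'
python3 -m inch '[[[0,0.005,-0.025,0,0],[0,0.005,-0.025,0,0],[0,0.005,-0.025,0,0],[0,0.005,-0.025,0,0],[0,0,0,0,0]]]'
```

```text
time: 6.35
eef_pos: [466.5, -18.3, 31.9]
orientation: [0.63, 0.777, 0.004, 0.0]
ft_force: [-7.2, 13.2, 26.2]
grip_width: 0.0
grip_force: 16.3
time: 6.85
eef_pos: [472.9, -49.1, 31.7]
orientation: [0.63, 0.777, 0.004, 0.001]
ft_force: [-3.2, 9.7, 23.7]
grip_width: 0.3
grip_force: 13.7
```

```bash
python3 -m inch '[[[0,0.005,-0.025,-0.002,0],[0,0.005,-0.025,-0.002,0],[0,0.005,-0.025,0,0],[0,0.005,-0.025,0,0],[0,0,0,0,0]]]'
python3 - <<'E'
from h import *
for n in("wrist","top"):
    im=eyes.snapshot(n)[:,:,::-1]
    cv2.imwrite(f"pics/{n}5.png",im)
a=cv2.imread("pics/top5.png")[135:200,180:312];cv2.imwrite("pics/v5.png",np.hstack([cv2.resize(a,(528,260)),cv2.resize(cv2.imread("pics/wrist5.png")[80:300,140:370],(272,260))]))
E
```

```text
time: 7.35
eef_pos: [479.1, -78.7, 31.3]
orientation: [0.63, 0.777, 0.004, 0.001]
ft_force: [-5.5, 13.5, 28.8]
grip_width: 0.0
grip_force: 16.4
```

View pics/v5.png

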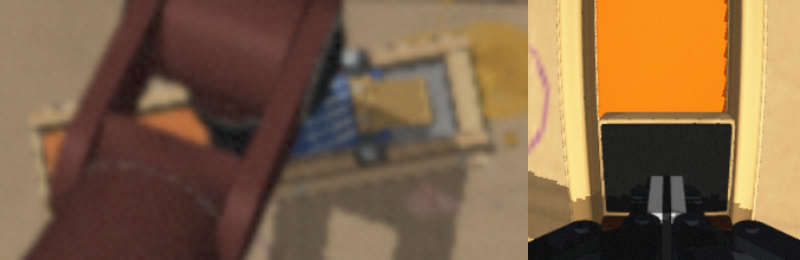

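The blue face has passed under the bridge and leaf (crop 370,130), and the wrist crop shows the tread still under the fingers with the bed behind. Continuing.

```bash
python3 -m inch '[[[0,0.005,-0.025,-0.003,0],[0,0.005,-0.025,-0.003,0],[0,0.005,-0.025,0,0],[0,0.0035,-0.0163,0,0],[0,0,0,0,0]]]'
python3 -m inch '[[[0,0.0017,-0.008,0,0],[0,0.0017,-0.008,0,0],[0,0.0017,-0.008,0,0],[0,0,0,0,0]]]'
```

```text
time: 7.95
eef_pos: [484.2, -102.5, 31.1]
orientation: [0.63, 0.776, 0.006, -0.003]
ft_force: [-12.9, 29.7, 46.2]
grip_width: -0.1
grip_force: 26.6
time: 8.35
eef_pos: [485.4, -108.4, 31.0]
orientation: [0.63, 0.777, 0.007, -0.004]
ft_force: [-12.0, 33.5, 48.1]
grip_width: 0.0
grip_force: 27.9
```

```bash
python3 -m inch '[[[0,0.0017,-0.008,0.003,0],[0,0.0017,-0.008,0,0],[0,0.0017,-0.008,0,0],[0,0,0,0,0]]]'
python3 -m inch '[[[0,0.0017,-0.008,0,0],[0,0.0017,-0.008,0,0],[0,0,0,0,0]]]'
```

```text
time: 8.75
eef_pos: [487.3, -117.4, 31.0]
orientation: [0.63, 0.777, 0.006, -0.002]
ft_force: [-8.1, 26.5, 38.8]
grip_width: 0.1
grip_force: 23.1
time: 9.05
eef_pos: [488.4, -123.1, 30.4]
orientation: [0.63, 0.777, 0.005, -0.001]
ft_force: [-7.1, 21.9, 33.1]
grip_width: -0.1
grip_force: 20.0
```

```bash
python3 - <<'E'
from h import *
for n in("wrist","top"):
    im=eyes.snapshot(n)[:,:,::-1]
    cv2.imwrite(f"pics/{n}6.png",im)
a=cv2.imread("pics/top6.png")[135:200,180:312];cv2.imwrite("pics/v6.png",np.hstack([cv2.resize(a,(528,260)),cv2.resize(cv2.imread("pics/wrist6.png")[80:300,140:370],(272,260))]))
E
```

```text
(no output)
```

View pics/v6.png

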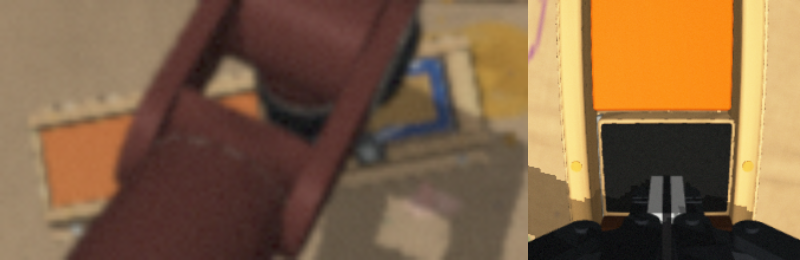

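The bed has come free of the tail (dark gap above the tread in the wrist crop), and the blue nose is a few mm from the stop (crop 448,105). I'll push on gently until the stop is felt.

```bash
python3 -m inch '[[[0,0.0017,-0.008,0,0],[0,0.0008,-0.004,0,0],[0,0,0,0,0]]]'
python3 -m inch '[[[0,0.0017,-0.008,0,0],[0,0,0,0,0]]]'
python3 -m inch '[[[0,0.0017,-0.008,0,0],[0,0,0,0,0]]]'
```

```text
time: 9.45
eef_pos: [489.1, -126.5, 30.4]
orientation: [0.63, 0.777, 0.006, -0.001]
ft_force: [-5.9, 23.2, 33.8]
grip_width: 0.3
grip_force: 20.3
time: 9.65
eef_pos: [489.3, -127.3, 30.4]
orientation: [0.63, 0.777, 0.007, -0.003]
ft_force: [-7.2, 28.5, 36.5]
grip_width: -0.3
grip_force: 24.3
time: 9.85
eef_pos: [489.3, -127.3, 30.4]
orientation: [0.63, 0.776, 0.008, -0.005]
ft_force: [-7.3, 37.3, 41.8]
grip_width: -0.1
grip_force: 27.9
```

Firm stop at y = −127.3 (160 mm of travel). I'll relieve the push, then lift straight up and away.

```bash
python3 -m inch '[[[0,-0.001,0.008,0,0],[0,0,0,0.01,0],[0,0,0,0.02,0],[0,0,0,0.05,0],[0,-0.01,0.05,0.1,0],[0,-0.05,0.1,0.1,0],[0,-0.08,0.1,0.1,0],[0,-0.08,0.1,0.05,0],[0,0,0.1,0,0],[0,0,0,0,0]]]'
python3 - <<'E'
from h import *
t=eyes.snapshot("top")[:,:,::-1]; s=eyes.snapshot("scene")[:,:,::-1]
cv2.imwrite("pics/top7.png",t)
cv2.imwrite("pics/v7.png",np.vstack([cv2.resize(t[140:198,182:310],(640,290),interpolation=cv2.INTER_CUBIC),cv2.resize(s[150:240,165:307],(640,300),interpolation=cv2.INTER_CUBIC)]))
E
```

```text
time: 10.85
eef_pos: [419.9, 4.4, 154.5]
orientation: [0.628, 0.778, 0.001, 0.001]
ft_force: [-0.2, -0.5, 0.2]
grip_width: -0.1
grip_force: 0.0
```

View pics/v7.png

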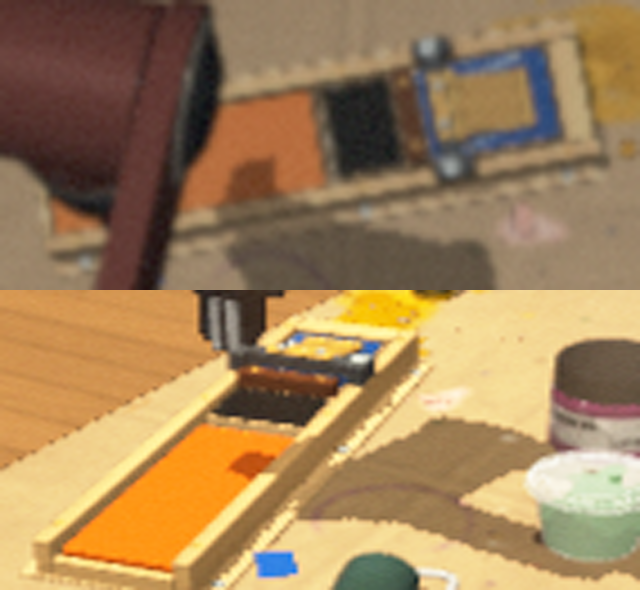

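The pictures show the block under the bridge with its nose at the stop (top crop 555,100), the leaf resting on the blue face, the bed up behind the tail and the hand clear.

```bash
python3 - <<'E'
from h import *
im=cv2.imread("pics/top7.png");h,s,v=cv2.split(cv2.cvtColor(im,cv2.COLOR_BGR2HSV));k=np.zeros(v.shape,bool);k[152:178,244:264]=1
a=blob(k&(v<60)&(s<110));p=plane(eyes.calibration("top"),*a[0],30.5);x=(p[:2]-[477.5,-88.5])@[.2079,-.978]+47
print(a[0],a[1],p,"block x",x)
if 74<x<86: print(finish_job())
E
```

```text
[254.22439024 164.90243902] [247 156  15  19 205] [ 486.49043014 -117.26493639   30.5       ] block x 77.00121821568739
the job is handed in; nothing more can be done
None
```

The printing block is home and the job is handed in; no verdict came back. The last pictures show the nose at the end stop, the brass leaf resting on the block, the orange bed up behind it and the hand clear. I measured the block at about x = 77 mm in the jig (74 to 84 mm allowed), good to a few mm.

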